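Tension a tie bar in the stretching rig

ROBOT

A 6-joint arm with a two-finger parallel gripper is mounted at the origin on the work surface. World frame = base frame: x ahead of the robot, y to its left, z up, the work surface at z = 0. Lengths are in mm, angles in rad, forces in N, time in s.
With the tool pointing down it reaches from about 275 to 750 mm from the base axis. Payload 10.2 kg.
Tool frame: the origin (TCP) lies on the centre line of the jaws, within the pads' length; the fingertips stand 8 mm ahead of it and the grasp point (between the pads) lies 11 mm behind it; x points along the fingers, y is the direction in which the jaws open and shut, and the axes are right-handed (so a half turn about x gives the same grasp; the last joint's range is limited). The gripper opens to 85 mm and grips with 20 to 120 N. Pads are 22 mm wide; open, the fingers measure 114 mm over their backs; the gripper's body (76 mm by 85 mm) begins 54 mm behind the grasp point. The pads swing forward as they close: fully open they stand 13 mm farther back than shut.
Start: joints at [-1.53, 0.313, 1.498, -0, 1.331, -0.223], TCP at [136.881, -506.848, 239.294] pointing down, gripper open.
Joint ranges: [-2.94, 2.94], [-0.97, 2.17], [0.19, 2.56], [-1.23, 4.37], [0.02, 3.11], [-2.88, 2.88]. Speed limits (rad/s): [2.39, 2.39, 3.01, 3.14, 3.14, 3.14].

INTERFACE

Orientations are given as a unit quaternion [w, x, y, z].
In Python, from rig import ctrl, vision, workorder gives the robot as it stands. The module is installed in compiled form; this text tells all that it offers.
- The arm moves only by the shell command python3 -m jog 'ROWS' [OPENING] [FORCE]. ROWS is JSON, a list that holds one entry, the list of rows, each a list of 6 numbers: the shift along the tool's x, y, z in m, then the turn, a rotation vector about the tool's x, y, z in rad. A call has 1 to 12 rows; each row shifts and turns the commanded pose from where the row before left it, along the tool's axes as they then stand; what a row does not reach is not made up. A row lasts 1/8 s, in which the tool goes at most 62.5 mm and 10.7 degrees, less where a joint would pass 70% of its speed; a pose out of reach is approached as far as the arm can. A call is refused whole if a number of a shift passes 0.0625 or a number of a turn 0.188, either way. A call with a gripper value outside its range is refused whole. OPENING is the closure in counts, from 0 (fully open) to 255 (shut), set as the call begins (- or left out, the last holds). The fingers move at their own pace and stop on an object; FORCE is the grip in N (left out, the last holds). Time passes only in rows, so rows that do not move let the fingers close. It gives the time, the measured TCP pose, the force and the opening at its end, in the units of the state.
- ctrl.sense(): the state, without advancing time (a new reading comes with each control period).
- vision.capture(name): name is "scene" or "side" or "wrist"; returns a dict with "image" (384x512x3 uint8, red, green, blue), "mtx" (3x3 intrinsics, pixels), "R" (3x3) and "t" (3): a world point X has camera coordinates R X + t; the wrist camera has in their place "hand_eye" (4x4, takes a point from camera to tool coordinates, whose origin is the TCP and whose axes are the tool frame's). Camera axes: x right, y down, z forward; pixel columns grow to the right and rows downward; lengths in mm; the calibration is good to about 2 mm. A picture is of the moment at which its call begins: read the wrist's pose just before it. There is no depth.
- workorder.finish_job(): hands the job in, once; it reports no verdict.
The state is a dict: "time_s": time; "joints": joint angles; "dq": joint speeds; "tau": joint torques, N m; "eef_pos": TCP position; "ee_rot": TCP orientation; "force": force on the tool from outside, world axes, zero at the start; "wrist_torque": the same for the moment, N m; "grip_width": opening from 0.0 (shut) to 1.0 (fully open).
Only numpy, scipy, OpenCV 4.12 (cv2) and the standard library are available. Lean on these libraries where they do the work, as an engineer would, in place of code of your own. Each camera call takes 0.05 s, during which the arm holds its last target.

TASK

Put the loose steel tie bar flat over the two pins of the bench stretching rig and let go of it, then wind the rig's wheel clockwise by its handle: it runs with a steady drag while there is slack, and once the bar is taut the resistance climbs. Stop at the firm, set feel, when the handle takes about two thirds more force than in free running, without overtightening (never double), and let go, leaving the bar tensioned. Leave the other things on the bench where they are.

Things in the scene. Friction and masses are not known exactly. Their poses are not given: they have to be found in the camera images.
- rig: Fixed grey stretching rig, base plate 70 x 400 x 10 mm. Its y axis runs along the rig from the wheel (-y) to the anchor (+y), z up. Origin on the bench, on the rig's centre line; the plate spans y -235 to +165 mm. Both pins and the wheel's axis lie on x = 0. A wheel housing 62 x 62 mm stands at y = -180 mm, under the wheel.
- hook_pin (a point): The moving pin, near the wheel: an upright steel pin 10 mm in diameter, standing 18 mm tall with a tapered top, on a dark block 34 x 34 mm whose flat top is a shoulder 45 mm above the bench. This point is the pin's centre at shoulder height. Winding the wheel draws it towards the rig's -y, 4.8 mm per rad of wheel.
- anchor: The anchor at the other end of the rig; its back wall carries a sprung block of the same kind with a like pin (10 mm in diameter, shoulder 45 mm above the bench, 18 mm tall). Its origin is below anchor_point, 16 mm above the bench; axes as the rig's.
- anchor_point (a point): Middle of the anchor pin's range, at shoulder height (45 mm above the bench). The pin itself stands anywhere within 6 mm of it along the rig's y (not reported, differs each time), exactly in line across. It is on a very stiff spring and gives only a millimetre or two.
- tie_bar: Loose steel tie bar, 34 mm wide (x), 222 long (y), 10 thick, 0.4 kg; origin at the centre of its underside. An oblong eye near each end, 16 mm wide, 30 long, centred 82.5 mm from the middle; same either way round. Grip it mid-length, across its width. In place it lies on both shoulders, underside 45 mm up, pins through the eyes, middle about midway between the pins; slack 9 to 30 mm of hook travel.
- wheel (a joint): Wheel angle (rad), upright axis, grows clockwise from above, -1 to 9; at 0 the handle points to the rig's -x. It stays where left. Turning slowly it takes a steady 9.3 N at the handle running free, 12.5 to 17.3 N (best 15) at the right tension of 30 to 75 N, 18.4 N when overtight (85 N): 0.107 N more per N of tension. Read just after a stop all are some 2 N lower, 1.5 to 4 N when free.
- wheel_axis (a point): Point on the wheel's axis, fixed to the rig, 85 mm above the bench, at the height of the middle of the handle. The wheel is 110 mm across; its rim's top is 61 mm above the bench.
- handle (a point): Middle of the upright black crank handle on the wheel, 45 mm from the wheel's axis; 18 to 20 mm in diameter, its sides from 62 to 104 mm above the bench. The grip spins freely on its own axis, so it can be held from above without turning the hand while it is led round in a circle.
- bin: Bystander: blue open bin 140 x 100 x 70 mm, origin at the centre of its underside.
- spanner: Bystander: steel spanner lying flat, 180 mm long along its x, origin at its middle.
- carton: Bystander: cardboard carton 90 x 70 x 60 mm, origin at the centre of its underside.
- tin: Bystander: plain tin, 60 mm in diameter, 80 mm tall, origin at the centre of its underside.
Things that resemble listed ones, but are neither listed nor needed, are in the scene too. What is shaped like the tie_bar but brown or orange is not meant.

How it is judged:
By the outcome, as a careful person would: the job done as asked, in the order asked, and still so for the second after the job is handed in, with the robot touching nothing.
It also fails if it takes over 69 s, if anything falls off the work surface, if the arm or the gripper's body presses on something with over 40 N, if the wrist force passes 120 N, or if a joint passes its speed limit or range.

## Working session

There is one attempt and no reset: what is moved stays moved. The work goes in short steps, Python scripts to look and compute and a shell command to move; the robot and the scene stay as the last step left them, time stands still between calls to the robot, and variables do not carry over. Pictures are saved under pics/ and viewed, and the job is handed in when it is done.

```bash
mkdir -p pics; ls
python3 - <<'E'
from rig import ctrl, vision
import cv2
s=ctrl.sense()
print({k:(v if not hasattr(v,'__len__') else [round(float(x),4) for x in v]) for k,v in s.items()})
for n in ["scene","side","wrist"]:
    c=vision.capture(n)
    cv2.imwrite(f"pics/{n}0.png",c["image"][:,:,::-1])
    print(n,{k:v.tolist() for k,v in c.items() if k!="image"})
E
```

```text
pics
{'time_s': 0.0, 'joints': [-1.5304, 0.3134, 1.4984, -0.0, 1.331, -0.2234], 'dq': [-0.0, -0.0008, 0.0007, 0.0004, 0.0013, -0.0014], 'tau': [-0.0015, -41.227, -25.9744, -0.0003, 0.0041, -0.0], 'eef_pos': [136.8733, -506.5769, 238.7387], 'ee_rot': [0.0925, 0.701, 0.0935, -0.7009], 'force': [-0.2302, 1.6519, 0.6891], 'wrist_torque': [-0.0239, -0.0783, 0.0099], 'grip_width': 1.0059751600982798}
scene {'mtx': [[364.0587379292728, 0.0, 254.37539185838097], [0.0, 364.0587379292728, 190.36081747313997], [0.0, 0.0, 1.0]], 'R': [[-0.27548888298492347, 0.9613032853768204, -0.001367068195268832], [0.7917150480433203, 0.22608147128050535, -0.567516035936788], [-0.545245961061137, -0.15742668727815318, -0.8233612087529651]], 't': [162.98158842824853, -365.477206642622, 1455.1194184557723]}
side {'mtx': [[368.9408346520044, 0.0, 249.242144782685], [0.0, 368.9408346520044, 194.09104785042726], [0.0, 0.0, 1.0]], 'R': [[-0.8799081613559047, -0.4748574209544912, -0.016494160897725842], [-0.24524660676090126, 0.48362543197178315, -0.8402145817720432], [0.4069591250378037, -0.7352665307999235, -0.5420031358155688]], 't': [468.9346988123732, 214.19960002641352, 971.058189411659]}
wrist {'mtx': [[287.6552685574606, 0.0, 249.07221686054163], [0.0, 287.6552685574606, 190.0805092219726], [0.0, 0.0, 1.0]], 'hand_eye': [[0.0004830704675563487, -0.269327494047554, 0.9630485281609577, -134.2986962731933], [0.9999998377981986, 0.00042069365429674074, -0.00038395367493485364, 0.9244472583188612], [-0.0003017391234766279, 0.9630485574294335, 0.2693276535868298, -68.32819082104001], [0.0, 0.0, 0.0, 1.0]]}
```

View pics/scene0.png

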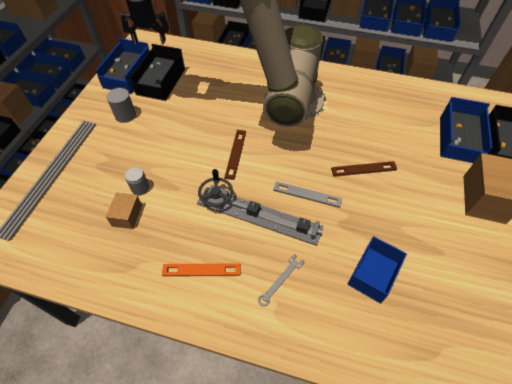

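View pics/side0.png

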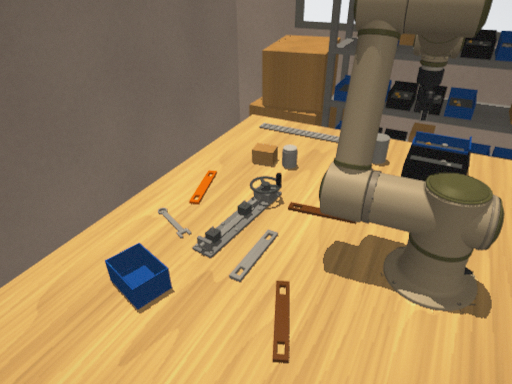

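View pics/wrist0.png

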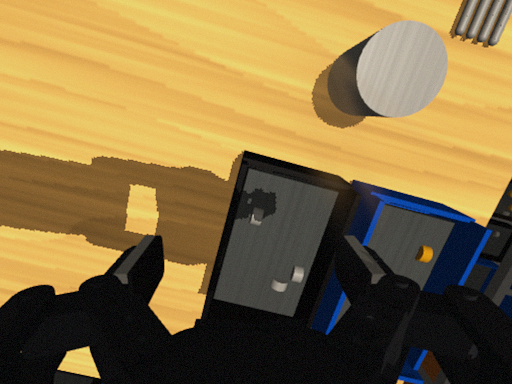

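Candidates shaped like a tie bar in the scene view are the grey bar at (307,194), brown ones at (236,155) and (364,169), and an orange one at (202,270). Only the grey bar fits "steel", since brown and orange are excluded. I'll confirm this with enlarged crops.

Run:
```python
import cv2
a=cv2.imread("pics/scene0.png")[140:260,180:355]
cv2.imwrite("pics/scene_crop.png",cv2.resize(a,None,fx=4.5,fy=4.5,interpolation=cv2.INTER_CUBIC))
b=cv2.imread("pics/side0.png")[165:285,185:305]
cv2.imwrite("pics/side_crop.png",cv2.resize(b,None,fx=5,fy=5,interpolation=cv2.INTER_CUBIC))
```

```text
(no output)
```

View pics/scene_crop.png

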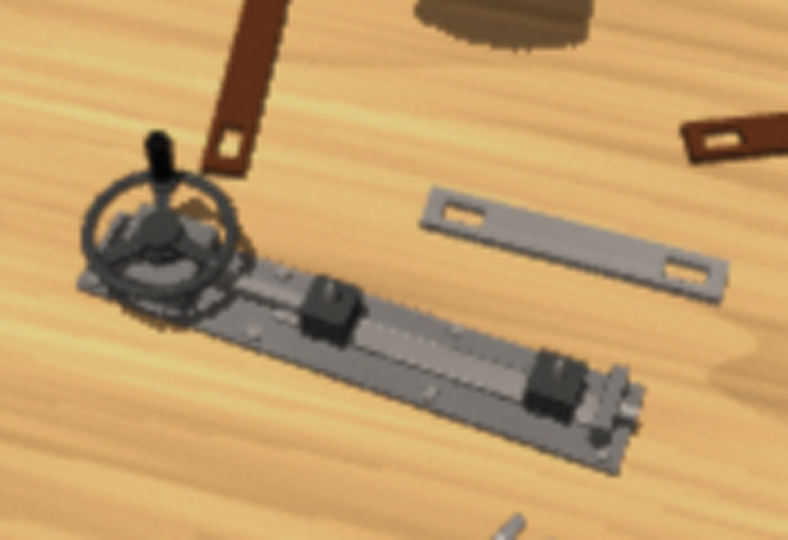

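View pics/side_crop.png

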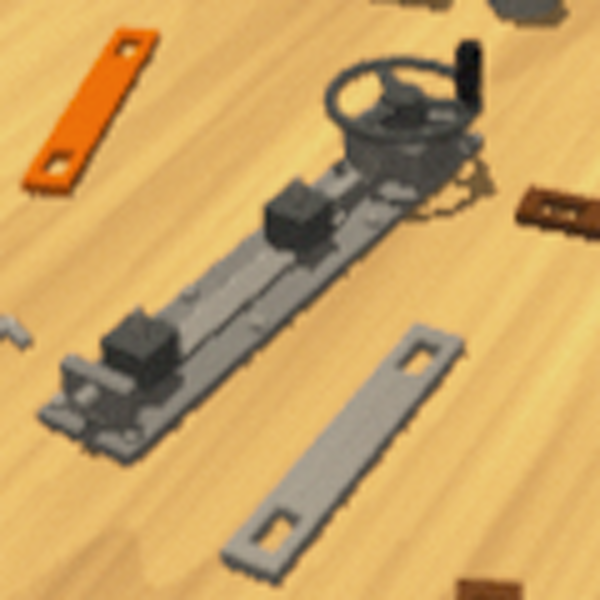

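The crops confirm it: one steel-grey bar beside the rig, with oblong eyes at crop pixels (464,211) and (688,269). The handle is at the robot side of the wheel. Next, coarse positions from both views.

```bash
cat > h.py <<'E'
import numpy as np, cv2, json
from scipy.spatial.transform import Rotation as Ro
from rig import ctrl, vision
def pose(s=None):
    s=s or ctrl.sense(); q=np.array(s["ee_rot"]); 
    return np.array(s["eef_pos"]),Ro.from_quat([q[1],q[2],q[3],q[0]]).as_matrix()
def ray(c,uv,P=None):
    d=np.linalg.inv(c["mtx"])@np.array([uv[0],uv[1],1.0])
    if "R" in c: R=np.array(c["R"]);t=np.array(c["t"]); return -R.T@t, R.T@d
    p,Rt=P; H=np.array(c["hand_eye"]); return p+Rt@H[:3,3], Rt@(H[:3,:3]@d)
def onplane(c,uv,z,P=None):
    o,d=ray(c,uv,P); return o+d*(z-o[2])/d[2]
def tri(r):
    A=np.zeros((3,3));b=np.zeros(3)
    for o,d in r:
        d=d/np.linalg.norm(d);M=np.eye(3)-np.outer(d,d);A+=M;b+=M@o
    x=np.linalg.solve(A,b); return x,[np.linalg.norm((np.eye(3)-np.outer(d,d)/(d@d))@(x-o)) for o,d in r]
def proj(c,X,P=None):
    X=np.array(X,float)
    if "R" in c: x=np.array(c["R"])@X+np.array(c["t"])
    else:
        p,Rt=P; H=np.array(c["hand_eye"]); x=H[:3,:3].T@(Rt.T@(X-p)-H[:3,3])
    u=np.array(c["mtx"])@x; return u[:2]/u[2]
E
python3 - <<'E'
from h import *
a=vision.capture("scene");b=vision.capture("side")
S=lambda x,y:(180+(x+.5)/4.5-.5,140+(y+.5)/4.5-.5)
D=lambda x,y:(185+(x+.5)/5-.5,165+(y+.5)/5-.5)
def both(n,s,d,z):
    print(n,onplane(a,S(*s),z).round(1),onplane(b,D(*d),z).round(1),[np.round(v,1) for v in tri([ray(a,S(*s)),ray(b,D(*d))])])
both("eye1",(464,211),(421,356),7)
both("eye2",(688,269),(276,532),7)
both("handletop",(158,137),(468,44),104)
both("hub",(160,228),(403,95),70)
both("hookpintop",(333,285),(298,188),63)
both("anchpintop",(559,359),(140,320),63)
both("hubtop",(160,222),(403,88),70)
print(ctrl.sense()["time_s"])
E
```

```text
eye1 [435.5  52.8   7. ] [438.6  50.8   7. ] [array([437.3,  53.2,   9.4]), array([0.2, 0.2])]
eye2 [440.9 219.    7. ] [443.2 219.2   7. ] [array([442.3, 219.5,   8.2]), array([0.7, 0.7])]
handletop [ 500.9 -152.8  104. ] [ 502.3 -150.1  104. ] [array([ 502.1, -151.8,  104.1]), array([1.2, 1.2])]
hub [ 550.6 -137.    70. ] [ 536.5 -122.2   70. ] [array([ 544.4, -139.8,   58.9]), array([0.8, 0.8])]
hookpintop [558.2 -11.9  63. ] [550.6  -1.4  63. ] [array([555.3, -12. ,  56.2]), array([1.4, 1.4])]
anchpintop [572.8 145.6  63. ] [565.8 156.9  63. ] [array([570.4, 147.2,  56.1]), array([2.2, 2.2])]
hubtop [ 545.9 -138.7   70. ] [ 540.6 -130.4   70. ] [array([ 543.9, -139.2,   65.2]), array([1.2, 1.2])]
0.25
```

```bash
cat >> h.py <<'E'
def plan(target,yaw,cur=None):
    """yaw: world angle of tool y. prints rotvec in tool and shift in new tool frame"""
    p,R=cur or pose()
    y=np.array([np.cos(yaw),np.sin(yaw),0]);x=np.array([0,0,-1.]);z=np.cross(x,y)
    T=np.column_stack([x,y,z]); rv=Ro.from_matrix(R.T@T).as_rotvec()
    print("turn",rv.round(4),"shift(mm) before-turn axes",(R.T@(np.array(target)-p)).round(1),"after-turn axes",(T.T@(np.array(target)-p)).round(1))
E
python3 - <<'E'
from h import *
p,R=pose();print(R.round(3))
for yaw in (0.03+np.pi-np.pi/2-1.57+0,):
    pass
print("toolz angle",np.arctan2(R[1,2],R[0,2]),"tooly",np.arctan2(R[1,1],R[0,1]))
a=-0.03
plan([440,100,250],a);plan([440,100,250],a+np.pi)
E
```

```text
[[-0.     0.261 -0.965]
 [ 0.001 -0.965 -0.261]
 [-1.    -0.001 -0.   ]]
toolz angle -2.8777295381451182 tooly -1.30693316129785
turn [-1.2769e+00 -4.0000e-04  4.0000e-04] shift(mm) before-turn axes [ -10.6 -506.7 -450.9] after-turn axes [ -11.   284.8 -615.6]
turn [1.8647e+00 5.0000e-04 5.0000e-04] shift(mm) before-turn axes [ -10.6 -506.7 -450.9] after-turn axes [ -11.  -284.8  615.6]
```

Run:
```python
from h import *
plan([500,60,240],-0.06)
```

```text
turn [-1.2469e+00 -4.0000e-04  4.0000e-04] shift(mm) before-turn axes [  -0.7 -452.4 -498.4] after-turn axes [  -1.   328.5 -587.5]
```

```bash
python3 -m jog '[[[0,-0.038,-0.042,0,0,0],[0,-0.038,-0.042,0,0,0],[0,-0.038,-0.042,0,0,0],[0,-0.038,-0.042,0,0,0],[0,-0.038,-0.042,0,0,0],[0,-0.038,-0.042,0,0,0],[0,-0.038,-0.042,0,0,0],[0,-0.038,-0.042,0,0,0],[0,-0.038,-0.042,0,0,0],[0,-0.038,-0.042,0,0,0],[0,-0.038,-0.042,0,0,0],[0,-0.034,-0.036,0,0,0]]]'
python3 -m jog '[[[0,0,0,-0.18,0,0],[0,0,0,-0.18,0,0],[0,0,0,-0.18,0,0],[0,0,0,-0.18,0,0],[0,0,0,-0.18,0,0],[0,0,0,-0.18,0,0],[0,0,0,-0.167,0,0],[0,0,0,0,0,0]]]'
python3 - <<'E'
from h import *
import pickle
P=pose();print(P[0].round(1),P[1].round(3))
w=vision.capture("wrist");pickle.dump((w,P),open("w1.pkl","wb"))
cv2.imwrite("pics/w1.png",w["image"][:,:,::-1])
E
```

```text
time_s: 1.75
eef_pos: [500.6, 61.4, 239.2]
ee_rot: [0.093, 0.701, 0.093, -0.701]
force: [0.0, -0.4, 0.5]
grip_width: 1.003
time_s: 2.75
eef_pos: [499.7, 59.4, 239.2]
ee_rot: [-0.484, -0.515, -0.484, 0.515]
force: [0.3, 0.0, 0.6]
grip_width: 0.997
[499.7  59.4 239.2] [[-0.     0.998 -0.061]
 [ 0.    -0.061 -0.998]
 [-1.    -0.     0.   ]]
```

View pics/w1.png

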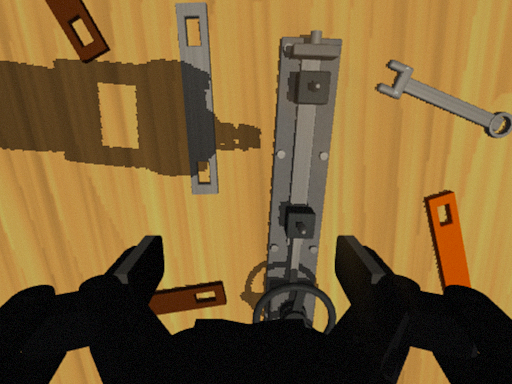

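Run:
```python
import cv2,numpy as np
i=cv2.imread("pics/w1.png")
a=i[0:200,165:235];b=i[20:340,240:350]
cv2.imwrite("pics/w1bar.png",cv2.resize(a,None,fx=3,fy=3,interpolation=cv2.INTER_CUBIC))
top=cv2.resize(i[60:120,280:340],None,fx=6,fy=6,interpolation=cv2.INTER_CUBIC)
bot=cv2.resize(i[195:255,275:335],None,fx=6,fy=6,interpolation=cv2.INTER_CUBIC)
cv2.imwrite("pics/w1pins.png",np.hstack([top,bot]))
```

```text
(no output)
```

View pics/w1bar.png

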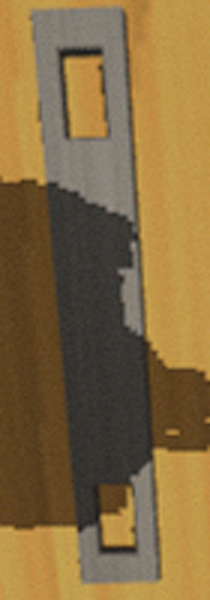

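View pics/w1pins.png

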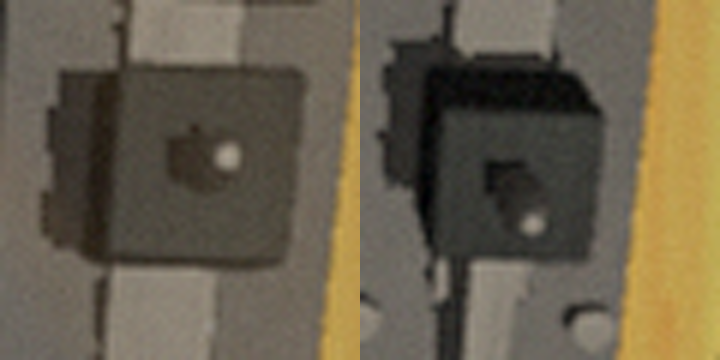

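Run:
```python
from h import *
import pickle
w,P=pickle.load(open("w1.pkl","rb"))
c=lambda x,y:(165+(x+.5)/3-.5,(y+.5)/3-.5)
cor=[onplane(w,c(*q),10,P) for q in [(34,9),(122,9),(158,578),(82,582)]]
print("bar corners",np.round(cor,1).tolist(),"c",np.mean(cor,0).round(1))
e1=onplane(w,c(85,94),10,P);e2=onplane(w,c(117,518),10,P)
print("eyes",e1.round(1),e2.round(1),np.linalg.norm(e1-e2),"mid",((e1+e2)/2).round(1),"dir",np.arctan2(*(e1-e2)[:2]))
ap=onplane(w,(317.6,85.8),63,P);hp=onplane(w,(303.3,231.8),63,P)
ab=onplane(w,(314.2,87.2),45,P);hb=onplane(w,(300.6,225.8),45,P)
print("anchor",ap.round(1),ab.round(1),"hook",hp.round(1),hb.round(1))
d=ap-hp;print("sep",np.linalg.norm(d),np.arctan2(d[0],d[1]))
d=ab-hb;print("sep",np.linalg.norm(d),np.arctan2(d[0],d[1]))
```

```text
bar corners [[430.1, 246.0, 10.0], [462.6, 244.0, 10.0], [456.0, 24.9, 10.0], [422.6, 25.1, 10.0]] c [442.8 135.   10. ]
eyes [445.7 216.7  10. ] [440.9  52.7  10. ] 164.07479514666477 mid [443.3 134.7  10. ] dir 0.02961104217714562
anchor [575.2 145.8  63. ] [575.6 145.7  45. ] hook [559.  -14.2  63. ] [558.9 -14.1  45. ]
sep 160.82088675211975 0.10118972653533466
sep 160.77016809303936 0.10441529418275274
```

Run:
```python
from h import *
plan([443,134.7,30],-0.03)
```

```text
turn [-0.0334  0.      0.0001] shift(mm) before-turn axes [209.3 -61.4 -71.6] after-turn axes [209.2 -59.  -73.6]
```

```bash
python3 -m jog '[[[0,-0.03,-0.037,-0.033,0,0],[0.0,-0.029,-0.037,0,0,0],[0.06,0,0,0,0,0],[0.06,0,0,0,0,0],[0.05,0,0,0,0,0],[0.03,0,0,0,0,0],[0.009,0,0,0,0,0],[0,0,0,0,0,0],[0,0,0,0,0,0]]]' 90 40
python3 - <<'E'
from h import *
import pickle
P=pose();print(P[0].round(1)); plan([443,134.7,30],-0.03)
w=vision.capture("wrist");pickle.dump((w,P),open("w2.pkl","wb"))
cv2.imwrite("pics/w2.png",w["image"][:,:,::-1])
E
```

```text
time_s: 3.92
eef_pos: [444.9, 136.0, 31.5]
ee_rot: [0.494, 0.507, 0.492, -0.506]
force: [-0.2, 0.1, 0.2]
grip_width: 0.644
[444.9 136.   31.5]
turn [ 0.0024 -0.0002 -0.0024] shift(mm) before-turn axes [ 1.5 -1.8  1.3] after-turn axes [ 1.5 -1.8  1.3]
```

View pics/w2.png

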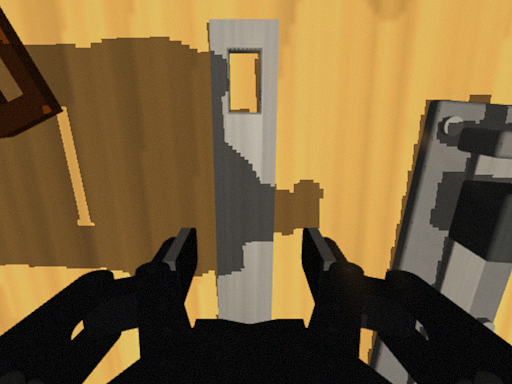

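The bar sits between the jaws: bar centre column about 244, fingers at 190 and 308. Descending.

```bash
python3 -m jog '[[[0.010,-0.0018,0.0013,0,0,0],[0.007,0,0,0,0,0],[0.003,0,0,0,0,0],[0,0,0,0,0,0]]]'
python3 -m jog '[[[0.002,0,0,0,0,0],[0,0,0,0,0,0]]]'
python3 -m jog '[[[0.002,0,0,0,0,0],[0,0,0,0,0,0]]]'
```

```text
time_s: 4.47
eef_pos: [442.1, 134.6, 10.0]
ee_rot: [-0.493, -0.507, -0.493, 0.507]
force: [-0.4, -0.8, -0.2]
grip_width: 0.649
time_s: 4.72
eef_pos: [442.2, 134.6, 8.3]
ee_rot: [0.493, 0.507, 0.493, -0.507]
force: [0.1, 0.6, 0.0]
grip_width: 0.645
time_s: 4.97
eef_pos: [442.2, 134.6, 6.2]
ee_rot: [-0.493, -0.507, -0.493, 0.507]
force: [-0.2, 0.2, -0.3]
grip_width: 0.646
```

```bash
python3 -m jog '[[[-0.001,0,0,0,0,0],[0,0,0,0,0,0],[0,0,0,0,0,0],[0,0,0,0,0,0],[0,0,0,0,0,0],[0,0,0,0,0,0]]]' 255 70
```

```text
time_s: 5.72
eef_pos: [442.2, 134.6, 7.8]
ee_rot: [-0.493, -0.507, -0.493, 0.507]
force: [-2.5, -0.9, 8.5]
grip_width: 0.375
```

```bash
python3 -m jog '[[[-0.02,0,0,0,0,0],[-0.04,0,0,0,0,0],[-0.04,0,0,0,0,0],[0,0,0,0,0,0]]]'
python3 - <<'E'
from h import *
plan([567.2,65.8,108],-0.102)
E
```

```text
time_s: 6.22
eef_pos: [443.4, 134.7, 109.3]
ee_rot: [0.494, 0.508, 0.492, -0.505]
force: [0.1, 0.2, -3.1]
grip_width: 0.373
turn [ 0.0751 -0.0005 -0.0048] shift(mm) before-turn axes [  1.9 125.6  65.6] after-turn axes [  1.3 130.2  56. ]
```

```bash
python3 -m jog '[[[0,0,0,0.073,0,0],[0,0.03,0.013,0,0,0],[0,0.04,0.018,0,0,0],[0,0.035,0.015,0,0,0],[0,0.02,0.007,0,0,0],[0,0.005,0.003,0,0,0],[0,0,0,0,0,0],[0,0,0,0,0,0]]]'
python3 - <<'E'
from h import *
import pickle
P=pose();print(P[0].round(1)); plan([567.2,65.8,108],-0.102)
w=vision.capture("wrist");pickle.dump((w,P),open("w3.pkl","wb"))
cv2.imwrite("pics/w3.png",w["image"][:,:,::-1])
for n in("scene","side"):
    c=vision.capture(n);cv2.imwrite(f"pics/{n}3.png",c["image"][:,:,::-1])
a=cv2.imread("pics/side3.png")[150:290,180:300]
b=cv2.imread("pics/scene3.png")[150:270,190:340]
cv2.imwrite("pics/s3.png",np.hstack([cv2.resize(a,(360,420),interpolation=2),cv2.resize(b,(420,420*120//150),interpolation=2)if 0 else cv2.copyMakeBorder(cv2.resize(b,(420,336),interpolation=2),0,84,0,0,0)]))
E
```

```text
time_s: 7.22
eef_pos: [565.1, 66.4, 106.9]
ee_rot: [-0.474, -0.524, -0.475, 0.524]
force: [-0.6, -0.3, -1.9]
grip_width: 0.378
[565.1  66.4 106.9]
turn [ 0.0026 -0.      0.0011] shift(mm) before-turn axes [-1.1  2.1  0.4] after-turn axes [-1.1  2.1  0.4]
```

View pics/w3.png

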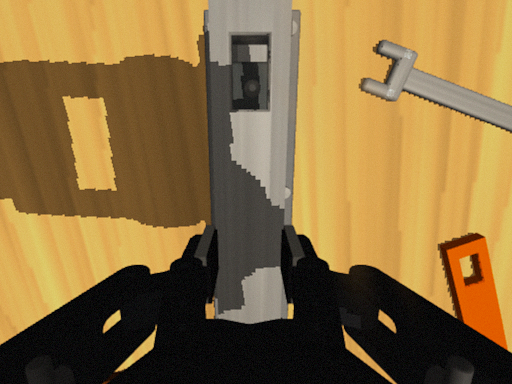

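View pics/s3.png

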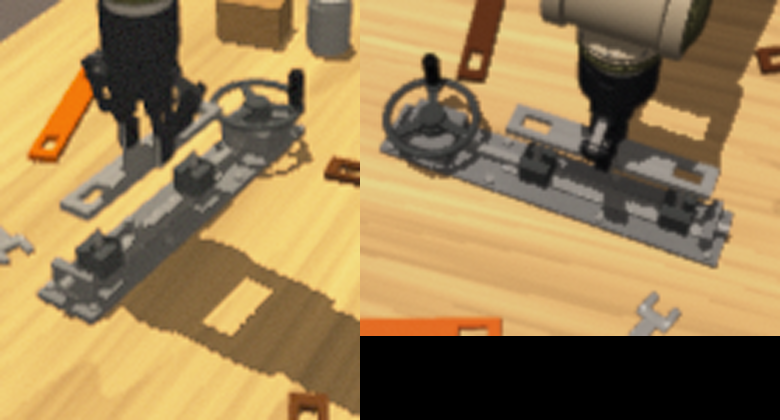

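Run:
```python
import cv2
i=cv2.imread("pics/w3.png")[0:130,200:305]
cv2.imwrite("pics/w3e.png",cv2.resize(i,None,fx=6,fy=4.6 and 6,interpolation=cv2.INTER_CUBIC)[:600])
```

```text
(no output)
```

View pics/w3e.png

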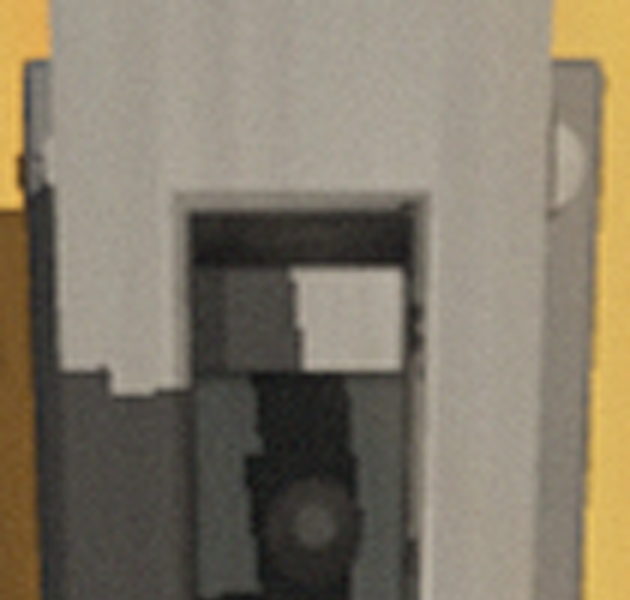

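Run:
```python
from h import *
import pickle
w,P=pickle.load(open("w3.pkl","rb"))
zt=P[0][2]-7.8+10
c=lambda x,y:(200+(x+.5)/6-.5,(y+.5)/6-.5)
e=[onplane(w,c(*q),zt,P) for q in [(177,193),(429,193),(426,660),(187,660)]]
print(np.round(e,1).tolist()); e=np.mean(e,0)
pin=onplane(w,c(312,523),63,P)
blk=[onplane(w,c(*q),45,P) for q in [(195,373),(405,373)]]
print("eye",e.round(1),"pin",pin.round(1))
u=P[1].T@(e-P[0]);print("eye in tool",u.round(1))
ux=np.array([np.cos(-.102),np.sin(-.102)]);uy=np.array([-ux[1],ux[0]])
print("pin-eye rig x,y",(pin-e)[:2]@ux,(pin-e)[:2]@uy)
yaw=np.arctan2(P[1][1,1],P[1][0,1]);print("yaw",yaw)
# bar edges in image, angle in tool
L=[onplane(w,q,zt,P) for q in [(209,20),(212.5,110),(217,318),(282,250)]]
print([ (P[1].T@(l-P[0])).round(1).tolist() for l in L])
```

```text
[[567.2, 165.1, 109.1], [584.5, 163.3, 109.1], [581.8, 132.5, 109.1], [564.3, 134.2, 109.1]]
eye [574.5 148.8 109.1] pin [575.  146.1  63. ]
eye in tool [ -2.2   1.1 -82.9]
pin-eye rig x,y 0.80971929117559 -2.5688974109294738
yaw -0.0994072606838125
[[-2.2, -15.9, -102.7], [-2.2, -15.6, -67.2], [-2.2, -16.9, 41.9], [-2.2, 17.2, 1.0]]
```

```bash
python3 -m jog '[[[0.01,0.0016,0.0002,-0.004,0,0],[0.015,0,0,0,0,0],[0.008,0,0,0,0,0],[0,0,0,0,0,0],[0,0,0,0,0,0]]]'
python3 - <<'E'
from h import *
import pickle
P=pose();print(P[0].round(1), np.arctan2(P[1][1,1],P[1][0,1]))
w=vision.capture("wrist");pickle.dump((w,P),open("w4.pkl","wb"))
i=w["image"][:,:,::-1]
s=vision.capture("side")["image"][:,:,::-1];c=vision.capture("scene")["image"][:,:,::-1]
A=cv2.resize(i[0:150,190:315],(375,450),interpolation=2)
B=cv2.resize(s[180:270,180:290],(420,343),interpolation=2)
cv2.imwrite("pics/w4.png",np.hstack([A,cv2.copyMakeBorder(B,0,107,0,0,0)]))
cv2.imwrite("pics/c4.png",cv2.resize(c[160:250,190:330],None,fx=5,fy=5,interpolation=2))
E
```

```text
time_s: 8.0
eef_pos: [567.8, 65.5, 74.5]
ee_rot: [0.476, 0.524, 0.475, -0.523]
force: [0.3, -0.0, -3.4]
grip_width: 0.369
[567.8  65.5  74.5] -0.09603295446466913
```

View pics/w4.png

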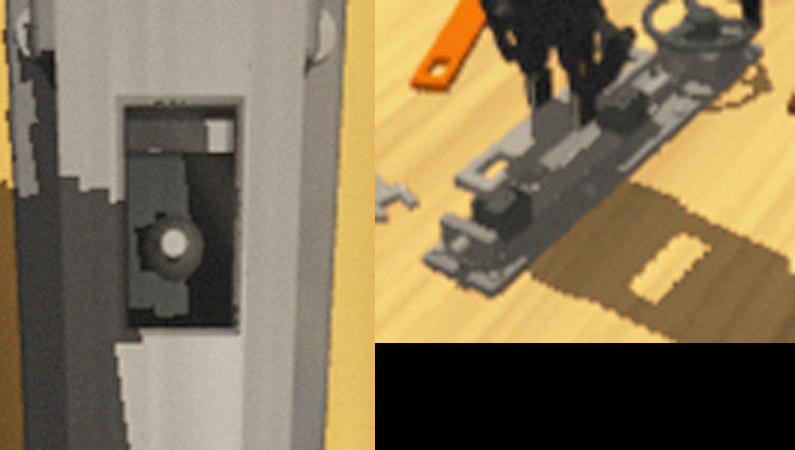

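View pics/c4.png

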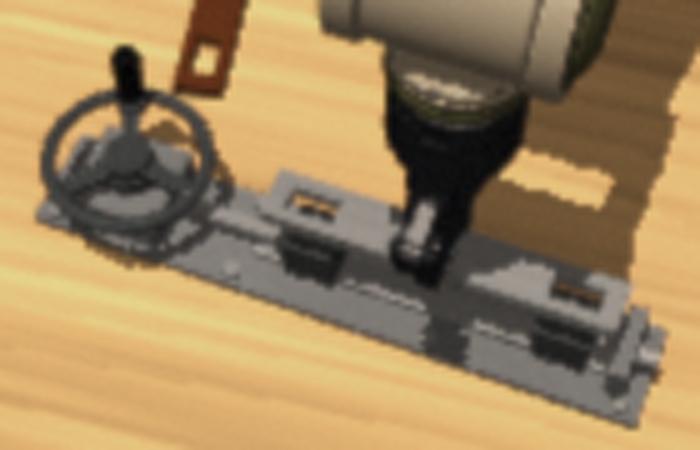

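Run:
```python
from h import *
import pickle
w,P=pickle.load(open("w4.pkl","rb"))
zt=P[0][2]-7.8+10
c=lambda x,y:(190+(x+.5)/3-.5,(y+.5)/3-.5)
e=[onplane(w,c(*q),zt,P) for q in [(117,97),(244,97),(240,332),(126,332)]]
print(np.round(e,1).tolist()); e=np.mean(e,0)
pin=onplane(w,c(174,243),63,P)
print("eye",e.round(1),"pin",pin.round(1),"eye in tool",(P[1].T@(e-P[0])).round(1))
ux=np.array([np.cos(-.102),np.sin(-.102)]);uy=np.array([-ux[1],ux[0]])
print("pin-eye rig x,y",(pin-e)[:2]@ux,(pin-e)[:2]@uy)
s=vision.capture("scene")
# scene: eye centres at zt and pins, same cam
C=lambda x,y:(190+(x+.5)/5-.5,160+(y+.5)/5-.5)
h1=onplane(s,C(312,202),zt);h2=onplane(s,C(580,292),zt)
print("scene eyes",h1.round(1),h2.round(1))
```

```text
[[569.3, 164.1, 76.7], [586.8, 162.4, 76.7], [583.8, 131.4, 76.7], [567.1, 133.0, 76.7]]
eye [576.8 147.7  76.7] pin [575.4 145.8  63. ] eye in tool [ -2.2   1.1 -82.7]
pin-eye rig x,y -1.1747947893655541 -2.022737110642175
scene eyes [557.9 -16.9  76.7] [575.  149.7  76.7]
```

```bash
python3 -m jog '[[[0,-0.0009,0,-0.005,0,0],[0.003,0,0,0,0,0],[0.003,0,0,0,0,0],[0.003,0,0,0,0,0],[0,0,0,0,0,0]]]'
python3 -m jog '[[[0.003,0,0,0,0,0],[0.002,0,0,0,0,0],[0,0,0,0,0,0]]]'
```

```text
time_s: 8.82
eef_pos: [566.5, 65.7, 64.9]
ee_rot: [-0.477, -0.522, -0.477, 0.522]
force: [0.2, -0.5, -3.0]
grip_width: 0.373
time_s: 9.2
eef_pos: [566.6, 65.7, 60.1]
ee_rot: [-0.477, -0.522, -0.477, 0.522]
force: [1.2, 0.4, -2.9]
grip_width: 0.372
```

```bash
python3 -m jog '[[[0.003,0,0,0,0,0],[0.002,0,0,0,0,0],[0,0,0,0,0,0]]]'
python3 -m jog '[[[0.0015,0,0,0,0,0],[0,0,0,0,0,0]]]'
```

```text
time_s: 9.57
eef_pos: [566.6, 65.7, 55.1]
ee_rot: [-0.477, -0.522, -0.477, 0.522]
force: [0.0, 0.1, -3.0]
grip_width: 0.376
time_s: 9.82
eef_pos: [566.6, 65.6, 53.7]
ee_rot: [-0.477, -0.522, -0.477, 0.522]
force: [0.2, -1.1, -3.0]
grip_width: 0.37
```

```bash
python3 -m jog '[[[0.0008,0,0,0,0,0],[0,0,0,0,0,0]]]'
python3 -m jog '[[[0.0006,0,0,0,0,0],[0,0,0,0,0,0]]]'
```

```text
time_s: 10.07
eef_pos: [566.7, 65.7, 53.0]
ee_rot: [-0.477, -0.522, -0.477, 0.522]
force: [0.3, 1.0, -3.1]
grip_width: 0.372
time_s: 10.32
eef_pos: [566.7, 65.6, 52.9]
ee_rot: [0.477, 0.522, 0.477, -0.522]
force: [-3.6, 0.5, 4.0]
grip_width: 0.376
```

Contact came at the expected height, so I'm releasing and rising.

```bash
python3 -m jog '[[[0,0,0,0,0,0],[0,0,0,0,0,0],[0,0,0,0,0,0],[0,0,0,0,0,0]]]' 80
python3 -m jog '[[[-0.02,0,0,0,0,0],[-0.04,0,0,0,0,0],[-0.06,0,0,0,0,0],[-0.03,0,0,0,0,0],[0,0,0,0,0,0],[0,0,0,0,0,0]]]'
python3 - <<'E'
from h import *
import pickle
P=pose();print(P[0].round(1))
w=vision.capture("wrist");c=vision.capture("scene");pickle.dump((w,P,c),open("w5.pkl","wb"))
cv2.imwrite("pics/w5.png",w["image"][:,:,::-1])
s=vision.capture("side")["image"][:,:,::-1];c=c["image"][:,:,::-1]
B=cv2.resize(s[180:270,180:290],(400,327),interpolation=2)
A=cv2.resize(c[160:250,190:330],(400,257),interpolation=2)
cv2.imwrite("pics/sc5.png",np.vstack([A,B]))
E
```

```text
time_s: 10.82
eef_pos: [566.7, 65.6, 52.4]
ee_rot: [0.477, 0.522, 0.477, -0.522]
force: [0.2, -0.7, -0.8]
grip_width: 0.689
time_s: 11.58
eef_pos: [566.2, 65.7, 201.1]
ee_rot: [-0.476, -0.522, -0.477, 0.523]
force: [-0.0, 0.4, -0.5]
grip_width: 0.687
[566.2  65.7 201.1]
```

View pics/w5.png

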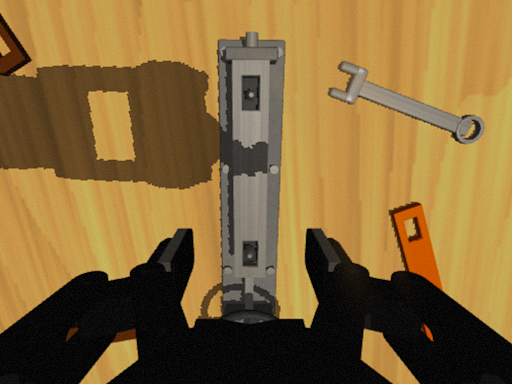

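View pics/sc5.png

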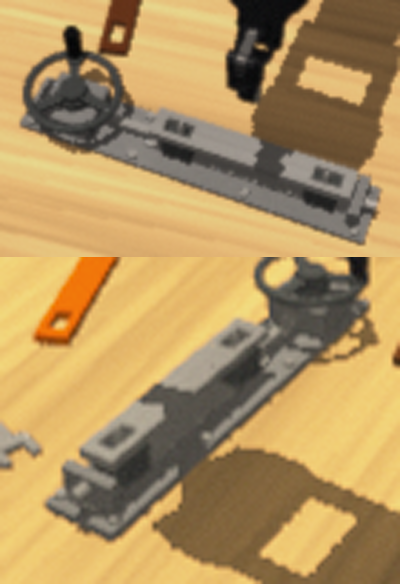

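Run:
```python
from h import *
plan([540,-105,200],-0.102)
```

```text
turn [0.0109 0.     0.0023] shift(mm) before-turn axes [  1.1 -10.6 172.3] after-turn axes [  1.1  -8.8 172.4]
```

```bash
python3 -m jog '[[[0,-0.003,0.05,0.011,0,0],[0,-0.003,0.06,0,0,0],[0,-0.003,0.05,0,0,0],[0,0,0.012,0,0,0],[0,0,0,0,0,0],[0,0,0,0,0,0]]]' 40
python3 - <<'E'
from h import *
import pickle
P=pose();print(P[0].round(1))
w=vision.capture("wrist");pickle.dump((w,P),open("w6.pkl","wb"))
i=w["image"][:,:,::-1]
cv2.imwrite("pics/w6.png",cv2.resize(i,(768,576),interpolation=2))
E
```

```text
time_s: 12.48
eef_pos: [540.9, -103.3, 202.2]
ee_rot: [0.474, 0.525, 0.474, -0.524]
force: [0.2, 0.4, -0.2]
grip_width: 0.844
[ 540.9 -103.3  202.2]
```

View pics/w6.png

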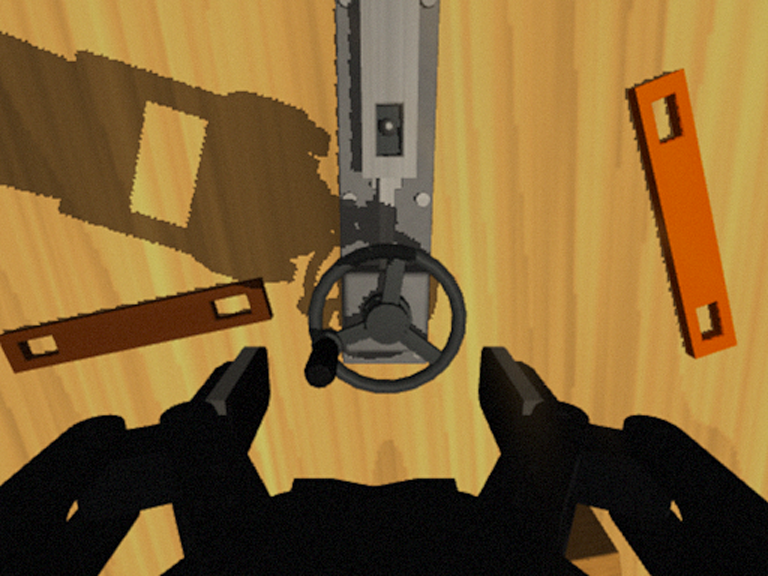

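Run:
```python
from h import *
import pickle
w,P=pickle.load(open("w6.pkl","rb"))
c=lambda x,y:((x+.5)/1.5-.5,(y+.5)/1.5-.5)
for z in (52,56,61):
    pts=[onplane(w,c(*q),z,P) for q in [(308,318),(467,318),(388,244),(388,393)]]
    print(z,np.linalg.norm(pts[1]-pts[0]),np.linalg.norm(pts[2]-pts[3]),((pts[0]+pts[1])/2).round(1),((pts[2]+pts[3])/2).round(1))
ht=onplane(w,c(321,373),104,P);print("handle top",ht.round(1),"r end",onplane(w,c(326,343),62,P).round(1))
pin=onplane(w,c(389,126),63,P);print("hook",pin.round(1))
h=np.array([558.9,-14.2]);a=np.array([575.3,145.9]);u=(a-h)/np.linalg.norm(a-h)
print("axis", u)
for cx in ([547,-137],):
    v=np.array(cx)-h; print("along",v@u,"cross",v[0]*u[1]-v[1]*u[0])
```

```text
52 111.13304795476498 110.76213094655745 [ 547.2 -139.7   52. ] [ 547.3 -142.8   52. ]
56 109.57047500639112 109.20477323247961 [ 547.2 -138.3   56. ] [ 547.3 -141.3   56. ]
61 107.61725882092384 107.25807608988232 [ 547.2 -136.5   61. ] [ 547.3 -139.5   61. ]
handle top [ 505.  -151.4  104. ] r end [ 503.6 -150.    62. ]
hook [559.3 -14.9  63. ]
axis [0.10190273 0.99479437]
along -123.37339081421855 cross 0.6756026954441747
```

Run:
```python
from h import *
plan([504.5,-151,140],-0.102)
```

```text
turn [ 0.0017 -0.0003  0.0003] shift(mm) before-turn axes [ 62.2 -31.5  51.2] after-turn axes [ 62.3 -31.4  51.2]
```

```bash
python3 -m jog '[[[0,-0.015,0.025,0,0,0],[0.02,-0.013,0.021,0,0,0],[0.032,-0.0034,0.005,0,0,0],[0.01,0,0,0,0,0],[0,0,0,0,0,0],[0,0,0,0,0,0]]]' 130
python3 - <<'E'
from h import *
import pickle
P=pose();print(P[0].round(1)); plan([504.5,-151,82],-0.102)
w=vision.capture("wrist");c=vision.capture("side")["image"][:,:,::-1]
i=w["image"][:,:,::-1]
cv2.imwrite("pics/w7.png",np.hstack([i,cv2.resize(c[120:248,220:312],(276,384),interpolation=2)]))
E
```

```text
time_s: 13.28
eef_pos: [505.1, -151.9, 141.5]
ee_rot: [0.475, 0.525, 0.473, -0.524]
force: [0.4, -0.2, 0.2]
grip_width: 0.492
[ 505.1 -151.9  141.5]
turn [ 0.001   0.0007 -0.0017] shift(mm) before-turn axes [59.5 -0.8 -0.9] after-turn axes [59.5 -0.7 -0.8]
```

View pics/w7.png

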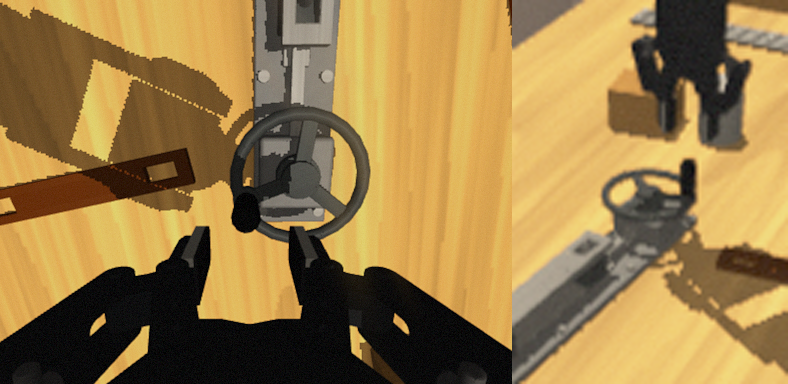

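Run:
```python
from h import *
P=pose();w=vision.capture("wrist")
for z in (54,56):
    pts=[onplane(w,q,z,P) for q in [(230.5,176),(369.5,176),(301,105.5),(301,243)]]
    print(z,np.linalg.norm(pts[1]-pts[0]),np.linalg.norm(pts[2]-pts[3]),((pts[0]+pts[1])/2).round(1),((pts[2]+pts[3])/2).round(1))
i=w["image"][:,:,::-1]
cv2.imwrite("pics/w8.png",cv2.resize(i[90:260,215:385],(680,680),interpolation=2)[:600])
```

```text
54 109.68318025066657 111.36159964618783 [ 547.2 -139.3   54. ] [ 547.8 -141.6   54. ]
56 108.69319710882068 110.3564673547394 [ 546.9 -138.8   56. ] [ 547.5 -141.1   56. ]
```

View pics/w8.png

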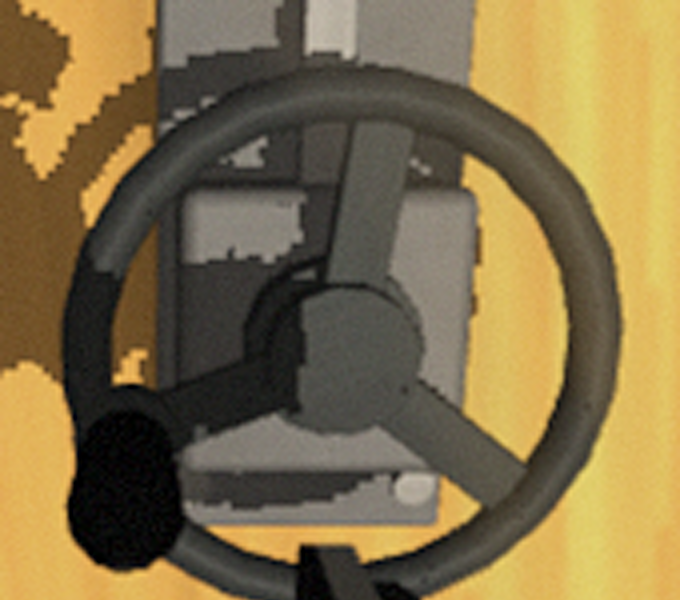

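```bash
python3 -m jog '[[[0.03,-0.0007,-0.0008,0,0,0],[0.02,0,0,0,0,0],[0.009,0,0,0,0,0],[0,0,0,0,0,0]]]'
python3 -m jog '[[[0,0,0,0,0,0],[0,0,0,0,0,0],[0,0,0,0,0,0],[0,0,0,0,0,0]]]' 255 30
python3 - <<'E'
from h import *
s=ctrl.sense();print(np.round(s["eef_pos"],1),np.round(s["force"],1),s["grip_width"],np.round(s["joints"],2))
w=vision.capture("wrist");c=vision.capture("side")["image"][:,:,::-1]
i=w["image"][:,:,::-1]
cv2.imwrite("pics/w9.png",np.hstack([i,cv2.resize(c[120:248,220:312],(276,384),interpolation=2)]))
E
```

```text
time_s: 13.92
eef_pos: [503.8, -151.3, 81.5]
ee_rot: [-0.474, -0.525, -0.474, 0.525]
force: [-0.2, 0.2, 0.4]
grip_width: 0.487
time_s: 14.42
eef_pos: [503.1, -151.3, 82.4]
ee_rot: [-0.474, -0.524, -0.474, 0.525]
force: [-6.8, 1.4, 8.4]
grip_width: 0.22
[ 503.1 -151.3   82.4] [-6.8  1.4  8.4] 0.22044054008976854 [-0.51  0.49  1.68 -0.    0.97 -0.41]
```

View pics/w9.png

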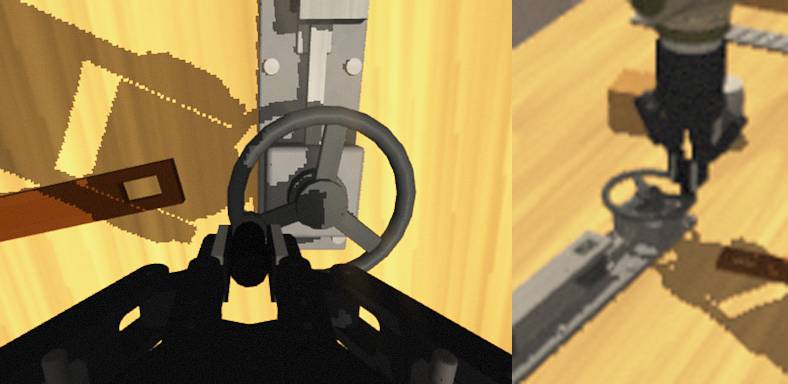

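```bash
cat >> h.py <<'E'
C=np.array([546.6,-140.9]);YAW=-0.102
def st():
    s=ctrl.sense();d=np.array(s["eef_pos"])[:2]-C
    ux=np.array([np.cos(YAW),np.sin(YAW)]);uy=np.array([-ux[1],ux[0]])
    X,Y=d@ux,d@uy;th=np.arctan2(Y,-X);f=np.array(s["force"])
    t=np.sin(th)*ux+np.cos(th)*uy;r=-np.cos(th)*ux+np.sin(th)*uy
    print("t",round(s["time_s"],2),"theta",round(th,3),"r",round(np.hypot(X,Y),2),"Ftan(resist)",round(-f[:2]@t,1),"Frad(out+)",round(f[:2]@r,1),"Fz",round(f[2],1),"grip",round(s["grip_width"],3),"z",round(s["eef_pos"][2],1))
    return th
def rows(a,step,n,R=45.0,start=None):
    th=a+step*np.arange(n+1);p=np.round(np.column_stack([-R*np.cos(th),-R*np.sin(th)]),1)
    if start is not None:p[0]=start
    print("end",th[-1]);print([f"{x/1000:.4f},{y/1000:.4f}" for x,y in np.diff(p,axis=0).round(1)])
E
python3 - <<'E'
from h import *
st();rows(-0.335,0.15,6,start=(-41.5,14.7))
E
```

```text
t 14.53 theta -0.339 r 44.7 Ftan(resist) -2.0 Frad(out+) 6.5 Fz 7.1 grip 0.217 z 82.4
end 0.565
['-0.0027,-0.0064', '-0.0008,-0.0067', '0.0003,-0.0068', '0.0013,-0.0066', '0.0022,-0.0063', '0.0032,-0.0060']
```

```bash
python3 -m jog '[[[0,-0.0027,-0.0064,0,0,0],[0,-0.0008,-0.0067,0,0,0],[0,0.0003,-0.0068,0,0,0],[0,0.0013,-0.0066,0,0,0],[0,0.0022,-0.0063,0,0,0],[0,0.0032,-0.0060,0,0,0]]]'
python3 - <<'E'
from h import *
st();rows(0.565,0.15,10)
E
```

```text
time_s: 15.28
eef_pos: [509.4, -113.3, 82.4]
ee_rot: [-0.473, -0.523, -0.475, 0.526]
force: [-15.3, -1.7, 12.0]
grip_width: 0.217
t 15.28 theta 0.536 r 46.29 Ftan(resist) 10.5 Frad(out+) 11.3 Fz 12.0 grip 0.217 z 82.4
end 2.065
['0.0040,-0.0054', '0.0048,-0.0047', '0.0055,-0.0040', '0.0059,-0.0031', '0.0064,-0.0022', '0.0066,-0.0012', '0.0068,-0.0003', '0.0067,0.0008', '0.0065,0.0018', '0.0061,0.0028']
```

```bash
sed -i 's/C=np.array(\[546.6,-140.9\])/C=np.array([546.3,-139.3])/' h.py; python3 -m jog '[[[0,0.0038,-0.0058,0,0,0],[0,0.0046,-0.0051,0,0,0],[0,0.0054,-0.0044,0,0,0],[0,0.0058,-0.0035,0,0,0],[0,0.0064,-0.0022,0,0,0],[0,0.0066,-0.0012,0,0,0],[0,0.0068,-0.0003,0,0,0],[0,0.0067,0.0008,0,0,0],[0,0.0065,0.0018,0,0,0],[0,0.0061,0.0028,0,0,0]]]'
python3 - <<'E'
from h import *
th=st();rows(2.065,0.15,10)
E
```

```text
time_s: 16.52
eef_pos: [570.6, -101.0, 82.4]
ee_rot: [-0.473, -0.525, -0.475, 0.525]
force: [-8.0, 5.6, 7.8]
grip_width: 0.214
t 16.52 theta 2.035 r 45.35 Ftan(resist) 9.7 Frad(out+) 0.4 Fz 7.8 grip 0.214 z 82.4
end 3.565
['0.0057,0.0036', '0.0051,0.0045', '0.0044,0.0051', '0.0035,0.0058', '0.0026,0.0062', '0.0017,0.0065', '0.0007,0.0067', '-0.0003,0.0067', '-0.0014,0.0067', '-0.0023,0.0063']
```

Free drag is 9.7–10.5 N, close to the nominal 9.3, and the radial force is near zero. Continuing.

```bash
python3 -m jog '[[[0,0.0057,0.0036,0,0,0],[0,0.0051,0.0045,0,0,0],[0,0.0044,0.0051,0,0,0],[0,0.0035,0.0058,0,0,0],[0,0.0026,0.0062,0,0,0],[0,0.0017,0.0065,0,0,0],[0,0.0007,0.0067,0,0,0],[0,-0.0003,0.0067,0,0,0]]]'
python3 - <<'E'
from h import *
th=st();rows(3.265,0.1,10)
E
```

```text
time_s: 17.52
eef_pos: [590.4, -147.6, 82.5]
ee_rot: [0.474, 0.526, 0.474, -0.524]
force: [-1.2, 10.4, 5.5]
grip_width: 0.213
t 17.52 theta -3.057 r 44.85 Ftan(resist) 10.0 Frad(out+) -3.1 Fz 5.5 grip 0.213 z 82.5
end 4.265000000000001
['-0.0008,0.0045', '-0.0012,0.0043', '-0.0017,0.0042', '-0.0020,0.0040', '-0.0025,0.0038', '-0.0028,0.0035', '-0.0031,0.0032', '-0.0035,0.0029', '-0.0037,0.0025', '-0.0039,0.0022']
```

```bash
python3 -m jog '[[[0,-0.0008,0.0045,0,0,0],[0,-0.0012,0.0043,0,0,0],[0,-0.0017,0.0042,0,0,0],[0,-0.0020,0.0040,0,0,0],[0,-0.0025,0.0038,0,0,0],[0,-0.0028,0.0035,0,0,0]]]'
python3 - <<'E'
from h import *
th=st();rows(3.865,0.07,12)
E
```

```text
time_s: 18.27
eef_pos: [577.7, -171.0, 82.5]
ee_rot: [0.474, 0.526, 0.474, -0.523]
force: [5.4, 8.6, 2.0]
grip_width: 0.213
t 18.27 theta -2.455 r 44.64 Ftan(resist) 9.9 Frad(out+) -2.3 Fz 2.0 grip 0.213 z 82.5
end 4.705
['-0.0021,0.0023', '-0.0024,0.0021', '-0.0024,0.0020', '-0.0026,0.0017', '-0.0027,0.0016', '-0.0028,0.0015', '-0.0030,0.0012', '-0.0029,0.0010', '-0.0031,0.0007', '-0.0031,0.0006', '-0.0031,0.0004', '-0.0032,0.0001']
```

```bash
python3 -m jog '[[[0,-0.0021,0.0023,0,0,0],[0,-0.0024,0.0021,0,0,0],[0,-0.0024,0.0020,0,0,0],[0,-0.0026,0.0017,0,0,0]]]'
python3 -c "from h import *;st()"
python3 -m jog '[[[0,-0.0027,0.0016,0,0,0],[0,-0.0028,0.0015,0,0,0],[0,-0.0030,0.0012,0,0,0]]]'
python3 -c "from h import *;st()"
```

```text
time_s: 18.77
eef_pos: [567.8, -178.4, 82.6]
ee_rot: [0.475, 0.526, 0.473, -0.523]
force: [6.6, 6.0, 0.5]
grip_width: 0.215
t 18.77 theta -2.176 r 44.6 Ftan(resist) 8.7 Frad(out+) -2.1 Fz 0.5 grip 0.215 z 82.6
time_s: 19.15
eef_pos: [559.1, -182.0, 82.6]
ee_rot: [0.475, 0.526, 0.473, -0.523]
force: [8.2, 5.5, -0.0]
grip_width: 0.211
t 19.15 theta -1.963 r 44.61 Ftan(resist) 9.4 Frad(out+) -2.9 Fz -0.0 grip 0.211 z 82.6
```

```bash
python3 -m jog '[[[0,-0.0029,0.0010,0,0,0],[0,-0.0031,0.0007,0,0,0]]]'
python3 -c "from h import *;st()"
python3 -m jog '[[[0,-0.0031,0.0006,0,0,0],[0,-0.0031,0.0004,0,0,0]]]'
python3 -c "from h import *;st();rows(4.635,.05,12)"
```

```text
time_s: 19.4
eef_pos: [553.1, -183.4, 82.6]
ee_rot: [0.475, 0.526, 0.472, -0.523]
force: [8.8, 3.8, -0.7]
grip_width: 0.211
t 19.4 theta -1.825 r 44.6 Ftan(resist) 9.3 Frad(out+) -2.4 Fz -0.7 grip 0.211 z 82.6
time_s: 19.65
eef_pos: [546.9, -183.9, 82.6]
ee_rot: [0.475, 0.526, 0.472, -0.524]
force: [9.4, 4.1, -1.1]
grip_width: 0.217
t 19.65 theta -1.686 r 44.62 Ftan(resist) 9.5 Frad(out+) -4.0 Fz -1.1 grip 0.217 z 82.6
end 5.234999999999999
['-0.0023,0.0001', '-0.0022,0.0000', '-0.0023,-0.0001', '-0.0022,-0.0002', '-0.0022,-0.0004', '-0.0022,-0.0004', '-0.0022,-0.0006', '-0.0022,-0.0006', '-0.0021,-0.0008', '-0.0021,-0.0009', '-0.0020,-0.0009', '-0.0020,-0.0011']
```

```bash
python3 -m jog '[[[0,-0.0023,-0.0001,0,0,0],[0,-0.0022,-0.0002,0,0,0]]]'
python3 -c "from h import *;st()"
python3 -m jog '[[[0,-0.0023,-0.0003,0,0,0],[0,-0.0022,-0.0003,0,0,0]]]'
python3 -c "from h import *;st()"
```

```text
time_s: 19.9
eef_pos: [542.6, -183.7, 82.6]
ee_rot: [0.476, 0.526, 0.472, -0.524]
force: [10.5, -0.4, -3.2]
grip_width: 0.219
t 19.9 theta -1.589 r 44.55 Ftan(resist) 10.5 Frad(out+) -0.5 Fz -3.2 grip 0.219 z 82.6
time_s: 20.15
eef_pos: [538.2, -183.1, 82.6]
ee_rot: [0.476, 0.526, 0.472, -0.524]
force: [9.9, -2.2, -3.6]
grip_width: 0.215
t 20.15 theta -1.491 r 44.54 Ftan(resist) 10.2 Frad(out+) 0.4 Fz -3.6 grip 0.215 z 82.6
```

```bash
python3 -m jog '[[[0,-0.0022,-0.0004,0,0,0],[0,0,0,0,0,0]]]'
python3 -c "from h import *;st()"
python3 -m jog '[[[0,-0.0022,-0.0004,0,0,0],[0,-0.0022,-0.0006,0,0,0]]]'
python3 -c "from h import *;st()"
```

```text
time_s: 20.4
eef_pos: [535.9, -182.6, 82.6]
ee_rot: [0.476, 0.526, 0.472, -0.524]
force: [9.1, -1.5, -3.7]
grip_width: 0.214
t 20.4 theta -1.437 r 44.55 Ftan(resist) 9.2 Frad(out+) -0.7 Fz -3.7 grip 0.214 z 82.6
time_s: 20.65
eef_pos: [531.9, -181.5, 82.7]
ee_rot: [0.476, 0.526, 0.471, -0.524]
force: [11.5, -4.2, -5.2]
grip_width: 0.217
t 20.65 theta -1.344 r 44.57 Ftan(resist) 12.2 Frad(out+) 0.3 Fz -5.2 grip 0.217 z 82.7
```

```bash
python3 -m jog '[[[0,-0.0022,-0.0006,0,0,0]]]'
python3 -c "from h import *;st()"
python3 -m jog '[[[0,-0.0021,-0.0008,0,0,0]]]'
python3 -c "from h import *;st()"
```

```text
time_s: 20.78
eef_pos: [529.8, -180.7, 82.6]
ee_rot: [0.476, 0.526, 0.471, -0.524]
force: [11.3, -4.5, -4.9]
grip_width: 0.216
t 20.77 theta -1.294 r 44.59 Ftan(resist) 12.1 Frad(out+) 0.1 Fz -4.9 grip 0.216 z 82.6
time_s: 20.9
eef_pos: [527.8, -179.9, 82.6]
ee_rot: [0.476, 0.526, 0.471, -0.524]
force: [10.9, -4.9, -6.3]
grip_width: 0.215
t 20.9 theta -1.245 r 44.59 Ftan(resist) 12.0 Frad(out+) -0.0 Fz -6.3 grip 0.215 z 82.6
```

```bash
python3 -m jog '[[[0,-0.0021,-0.0009,0,0,0]]]'
python3 -c "from h import *;st()"
python3 -m jog '[[[0,-0.0020,-0.0009,0,0,0]]]'
python3 -c "from h import *;st()"
python3 -c "from h import *;rows(5.235,.05,12)"
```

```text
time_s: 21.02
eef_pos: [525.8, -178.9, 82.6]
ee_rot: [0.476, 0.526, 0.471, -0.524]
force: [11.0, -6.2, -4.8]
grip_width: 0.217
t 21.02 theta -1.195 r 44.6 Ftan(resist) 12.7 Frad(out+) 0.4 Fz -4.8 grip 0.217 z 82.6
time_s: 21.15
eef_pos: [523.9, -177.9, 82.6]
ee_rot: [0.476, 0.526, 0.471, -0.524]
force: [11.4, -6.6, -4.7]
grip_width: 0.214
t 21.15 theta -1.148 r 44.63 Ftan(resist) 13.2 Frad(out+) -0.0 Fz -4.7 grip 0.214 z 82.6
end 5.835000000000001
['-0.0019,-0.0012', '-0.0018,-0.0012', '-0.0018,-0.0014', '-0.0018,-0.0014', '-0.0016,-0.0016', '-0.0016,-0.0016', '-0.0015,-0.0017', '-0.0014,-0.0017', '-0.0013,-0.0019', '-0.0012,-0.0018', '-0.0011,-0.0020', '-0.0011,-0.0020']
```

```bash
python3 -m jog '[[[0,-0.0019,-0.0012,0,0,0]]]'
python3 -c "from h import *;st()"
python3 -m jog '[[[0,-0.0018,-0.0012,0,0,0]]]'
python3 -c "from h import *;st()"
```

```text
time_s: 21.28
eef_pos: [522.2, -176.8, 82.7]
ee_rot: [0.477, 0.526, 0.471, -0.524]
force: [9.7, -7.8, -6.8]
grip_width: 0.214
t 21.27 theta -1.1 r 44.56 Ftan(resist) 12.3 Frad(out+) 1.3 Fz -6.8 grip 0.214 z 82.7
time_s: 21.4
eef_pos: [520.4, -175.6, 82.6]
ee_rot: [0.477, 0.526, 0.471, -0.524]
force: [9.4, -9.4, -6.5]
grip_width: 0.216
t 21.4 theta -1.053 r 44.56 Ftan(resist) 13.1 Frad(out+) 2.1 Fz -6.5 grip 0.216 z 82.6
```

```bash
python3 -m jog '[[[0,-0.0018,-0.0014,0,0,0]]]'
python3 -c "from h import *;st()"
python3 -m jog '[[[0,-0.0018,-0.0014,0,0,0]]]'
python3 -c "from h import *;st()"
```

```text
time_s: 21.52
eef_pos: [518.7, -174.3, 82.7]
ee_rot: [0.477, 0.525, 0.471, -0.524]
force: [9.3, -10.9, -6.3]
grip_width: 0.219
t 21.52 theta -1.004 r 44.56 Ftan(resist) 14.1 Frad(out+) 2.8 Fz -6.3 grip 0.219 z 82.7
time_s: 21.65
eef_pos: [517.0, -172.9, 82.7]
ee_rot: [0.477, 0.525, 0.471, -0.525]
force: [9.0, -11.5, -5.5]
grip_width: 0.213
t 21.65 theta -0.954 r 44.57 Ftan(resist) 14.4 Frad(out+) 2.7 Fz -5.5 grip 0.213 z 82.7
```

```bash
python3 -m jog '[[[0,-0.0016,-0.0016,0,0,0]]]'
python3 -c "from h import *;st()"
python3 -m jog '[[[0,0,0,0,0,0]]]'
python3 -c "from h import *;st()"
```

```text
time_s: 21.78
eef_pos: [515.4, -171.3, 82.7]
ee_rot: [0.477, 0.525, 0.471, -0.525]
force: [6.8, -13.0, -6.3]
grip_width: 0.219
t 21.77 theta -0.905 r 44.52 Ftan(resist) 13.9 Frad(out+) 4.7 Fz -6.3 grip 0.219 z 82.7
time_s: 21.9
eef_pos: [515.2, -171.2, 82.6]
ee_rot: [0.477, 0.525, 0.471, -0.525]
force: [5.6, -11.4, -5.5]
grip_width: 0.216
t 21.9 theta -0.9 r 44.58 Ftan(resist) 11.9 Frad(out+) 4.2 Fz -5.5 grip 0.216 z 82.6
```

```bash
python3 -m jog '[[[0,-0.0017,-0.0014,0,0,0]]]'
python3 -c "from h import *;st()"
python3 -m jog '[[[0,-0.0016,-0.0014,0,0,0]]]'
python3 -c "from h import *;st()"
python3 -m jog '[[[0,0,0,0,0,0]]]'
python3 -c "from h import *;st()"
```

```text
time_s: 22.02
eef_pos: [513.9, -169.9, 82.6]
ee_rot: [0.477, 0.525, 0.471, -0.525]
force: [6.6, -11.9, -6.5]
grip_width: 0.215
t 22.02 theta -0.858 r 44.59 Ftan(resist) 13.1 Frad(out+) 3.3 Fz -6.5 grip 0.215 z 82.6
time_s: 22.15
eef_pos: [512.4, -168.3, 82.7]
ee_rot: [0.477, 0.525, 0.471, -0.525]
force: [7.4, -13.1, -6.1]
grip_width: 0.211
t 22.15 theta -0.81 r 44.63 Ftan(resist) 14.8 Frad(out+) 2.9 Fz -6.1 grip 0.211 z 82.7
time_s: 22.28
eef_pos: [512.2, -168.1, 82.7]
ee_rot: [0.477, 0.525, 0.471, -0.525]
force: [5.3, -12.3, -5.1]
grip_width: 0.215
t 22.27 theta -0.804 r 44.61 Ftan(resist) 12.8 Frad(out+) 3.9 Fz -5.1 grip 0.215 z 82.7
```

The moving reading is 14.8 N against 9.3–9.5 N free, about 1.57–1.6 times, and 12.8 N just after stopping. I'm stopping here and letting go.

```bash
python3 -m jog '[[[0,0,0,0,0,0],[0,0,0,0,0,0],[0,0,0,0,0,0]]]' 130
python3 -c "from h import *;st()"
python3 -m jog '[[[-0.01,0,0,0,0,0],[-0.03,0,0,0,0,0],[-0.05,0,0,0,0,0],[-0.05,0,-0.04,0,0,0],[0,0,-0.04,0,0,0],[0,0,0,0,0,0],[0,0,0,0,0,0]]]'
python3 - <<'E'
from h import *
P=pose();print(P[0].round(1))
w=vision.capture("wrist");c=vision.capture("scene")["image"][:,:,::-1];s=vision.capture("side")["image"][:,:,::-1]
cv2.imwrite("pics/w10.png",w["image"][:,:,::-1])
cv2.imwrite("pics/c10.png",np.hstack([cv2.resize(c[140:260,180:340],(400,300),interpolation=2),cv2.resize(s[165:285,185:305],(300,300),interpolation=2)]))
import pickle;pickle.dump((w,P),open("w10.pkl","wb"))
E
```

```text
time_s: 22.65
eef_pos: [510.5, -165.4, 81.5]
ee_rot: [0.474, 0.525, 0.474, -0.525]
force: [0.1, -0.1, 0.1]
grip_width: 0.491
t 22.65 theta -0.731 r 44.3 Ftan(resist) 0.1 Frad(out+) -0.1 Fz 0.1 grip 0.491 z 81.5
time_s: 23.52
eef_pos: [518.5, -87.3, 220.4]
ee_rot: [-0.474, -0.525, -0.474, 0.525]
force: [-0.2, 0.0, -0.4]
grip_width: 0.493
[518.5 -87.3 220.4]
```

View pics/w10.png

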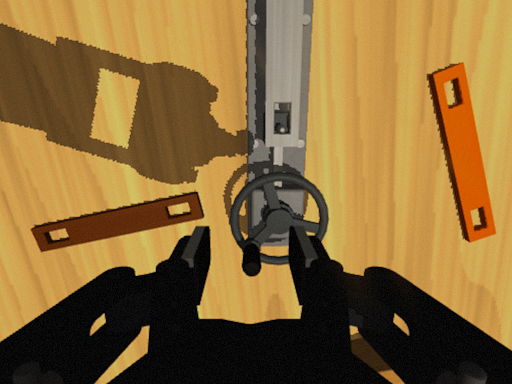

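View pics/c10.png

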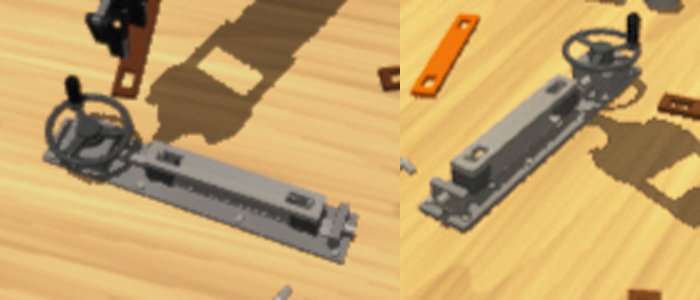

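Run:
```python
from h import *
import pickle
w,P=pickle.load(open("w10.pkl","rb"))
h=onplane(w,(251.5,266),104,P);d=h[:2]-C
ux=np.array([np.cos(YAW),np.sin(YAW)]);uy=np.array([-ux[1],ux[0]])
print(h.round(1),np.arctan2(d@uy,-(d@ux)),np.hypot(*d))
i=w["image"][:,:,::-1]
cv2.imwrite("pics/w11.png",cv2.resize(i[80:290,215:345],(372,600),interpolation=2))
```

```text
[ 513.2 -166.7  104. ] -0.7929506892801517 42.98239050390242
```

View pics/w11.png

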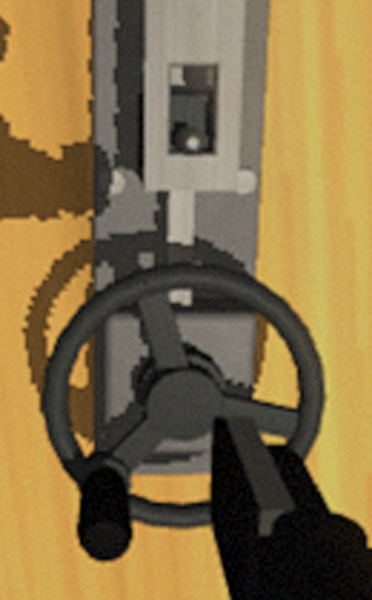

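The handle is at −0.79 rad, where I left it (−0.80). The hook pin bears on the wheel-side end of its eye at crop pixel (190,140), the bar is flat, and the gripper is clear. Handing in.

```bash
python3 -c "
from rig import workorder,ctrl
print(ctrl.sense()['time_s']);print(workorder.finish_job())"
```

```text
23.675
the job is handed in; nothing more can be done
None
```

The grey steel tie bar is over both pins and tensioned, and I handed the job in at 23.7 s with the gripper open and clear of everything.

- **Bar:** I gripped it mid-length, lowered it over the pins and let go. It touched down at the expected shoulder height with no snagging, and the pictures showed it flat with a pin through each eye.
- **Winding:** I wound the wheel clockwise by its handle, from about -0.34 to about 5.48 rad. Free running took 9.3–9.5 N at slow speed and about 10 N faster. It began to climb near 4.75 rad.
- **Stop:** The last moving reading was 14.8 N, about 1.6 times free running, and 12.8 N just after the stop. No reading went above 14.8 N.
- **Last checks:** After I let go, the handle measured at about 5.49 rad, so the wheel stayed put. The hook pin bears on the wheel-side end of its eye.
- **Limits of the checks:** Single force readings scattered by about 0.5–1 N; a similar reading one step earlier was 13.1 N. The handle radius measured 43 mm from the camera against the nominal 45 mm, which is within the calibration error. I did not measure the bystanders again, but nothing touched them.

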